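# Clamp a phone in the bonding jig with the click wrench

### The arm

A 6-joint arm with a two-finger parallel gripper is mounted at the origin on the work surface. World frame = base frame: x ahead of the robot, y to its left, z up, the work surface at z = 0. Lengths are in m, angles in rad, forces in N, time in s.
With the tool pointing down it reaches from about 0.325 to 1 m from the base axis. Payload 5.1 kg.
Tool frame: the origin (TCP) lies at the very end of the fingers, on their centre line; the grasp point (between the pads) lies 19 mm behind it (manip.grip_depth is the distance from the TCP to the grasp point, in m); z points along the fingers, y is the line along which they close (so a half turn about z gives the same grasp; the last joint's range is limited). The gripper opens to 85 mm and grips with 20 to 120 N. Pads are 22 mm wide; open, the fingers measure 114 mm over their backs; the gripper's body (76 mm by 85 mm) begins 54 mm behind the grasp point. The pads swing forward as they close: fully open they stand 13 mm farther back than shut.
Start: joints at [1.146, 0.124, 1.65, -0, 1.367, -0.083], TCP at [0.218, 0.612, 0.231] pointing down, gripper open.
Joint ranges: [-2.61, 2.61], [-1.02, 2.33], [0.03, 2.71], [-1.35, 4.49], [0.32, 2.68], [-2.91, 2.91]. Speed limits (rad/s): [2.57, 2.57, 3.14, 3.14, 3.14, 3.14].

### API

Orientations are given as a rotation vector (axis times angle).
In Python, from station import manip gives the robot as it stands.
- The arm moves only by the shell command python3 -m crank 'ROWS'. ROWS is text: rows parted by semicolons, each of 7 numbers parted by spaces: the opening, from 0 (shut) to 1 (fully open), then the shift along the world's x, y, z in mm, then the turn, a rotation vector about the world's x, y, z in degrees. In form: jaw tx ty tz rx ry rz; .... A call has 1 to 10 rows; each row shifts and turns the commanded pose from where the row before left it; what a row does not reach is not made up. A row lasts 1/10 s, in which the tool goes at most 50 mm and 8.59 degrees, less where a joint would pass 70% of its speed; a pose out of reach is approached as far as the arm can. A call is refused whole if a number of a shift passes 50 or a number of a turn 8.59, either way. A call with a gripper value outside its range is refused whole. The fingers move at their own pace and stop on an object; the grip force is fixed at half the most. Time passes only in rows, so rows that do not move let the fingers close. It gives the time, the measured TCP pose, the force, the opening and the grip force at its end, in the units of the state.
- manip.get_obs(): the state, without advancing time (a new reading comes with each control period).
- manip.capture(name): name is "scene" or "top"; returns a dict with "frame" (400x640x3 uint8, red, green, blue), "depth" (400x640 float32, m along the optical axis (not along the pixel's ray), 0 where there is no reading), "K" (3x3 intrinsics, pixels), "extrinsics" (4x4, takes a point from camera to world coordinates). Camera axes: x right, y down, z forward; pixel columns grow to the right and rows downward; lengths in m; the calibration is good to about 2 mm. A picture is of the moment at which its call begins.
- manip.finish_job(): hands the job in; it is judged then, once.
The state is a dict: "time": time; "q": joint angles; "joint_vel": joint speeds; "joint_torque": joint torques, N m; "eef_pos": TCP position; "eef_rot": TCP orientation; "wrist_force": force on the tool from outside, world axes, zero at the start; "torque": the same for the moment, N m; "width": finger opening in m; "finger_force": force on a finger pad.
Only numpy, scipy, OpenCV 4.12 (cv2) and the standard library are available. Lean on these libraries where they do the work, as an engineer would, in place of code of your own. Each camera call takes 0.05 s, during which the arm holds its last target. There are 200 camera calls.

### The job

Slide the phone tray into the blue clamping jig until it is fully home against its stop. Then tighten the jig's clamp by swinging the torque wrench clockwise until it clicks (breaks over), stop at once without pushing on past the click, and let go of it, leaving the clamp tight and the tray home. Leave the other things on the mat where they are.

Things in the scene. Friction and masses are not known exactly. Their poses are not given: they have to be found in the camera images.
- jig: Clamping jig fixed to the bench: aluminium base plate 180 (x) x 240 (y) x 12 mm, over its middle a blue portal (beam 172 mm long in x, 48 mm wide in y, top 95 mm above the bench). Origin on the bench under the portal's centre and the spindle; z up. The phone tray slides along jig y through the portal and stands out on its -y side; the wrench lies over its +y side.
- tray (a joint): How far the black phone tray stands out of the jig, in m: 0 = fully home against the stop, up to 0.1 = pulled out towards the jig's -y. To close it, move it towards the jig's +y. Slides with about 2 N of friction and stays where it is left.
- tray_post (a point): On the axis of the tray's orange upright post (20 mm diameter, top 63 mm above the bench), 49 mm above the bench. The tray beside the post is 21 mm above the bench, the phone on it 29.5 mm; the phone's edge is 38 mm from the post's axis, towards the jig. With the tray home this point is at x 0, y -112 mm in the jig's frame.
- wrench_axis (a point): On the vertical turning axis of spindle and wrench, at the middle of the wrench's steel head (42 mm diameter, 105 to 125 mm above the bench; the spindle's end stands up through it to 132 mm). Red marks on the head and on the spindle's end line up unless the wrench is broken over.
- wrench_grip (a point): Middle of the wrench's black handle, a level round bar 24 mm thick, 98 to 186 mm out from the spindle axis; this point is on its centre line, 140 mm out, 115 mm above the bench. Frame: x outward along the handle, z up. Under the handle nothing rises above 30 mm. The wrench cannot come off the spindle; it swings level about it.
- spindle (a joint): Clamp spindle angle in rad, growing clockwise from above (tightening). Starts between 0 and 0.45; turns against 0.4 N m friction (3 N at the handle's middle) to a hard stop at 0.95, where its foot bears on the phone. The handle points at 2.17 - spindle - click rad, counter-clockwise from jig x. The spindle stays where left, but turns back if the handle is pulled back.
- click (a joint): Break-over of the handle against the spindle, rad, clockwise: 0 until it clicks. With the spindle at its stop, past 1.2 N m (8.5 N at the handle's middle) the handle gives way and its torque falls, to 0.7 N m at the end stop, 0.26 rad. Clicked from 0.05; beyond 0.17 is pushed too far. Springs back to 0 when let go.
- spare_phone: Loose phone lying flat, 72 x 148 x 8 mm, origin under its centre. Bystander.
- driver: Loose yellow-handled screwdriver lying on the mat, 150 mm long. Bystander.
- flux_jar: Small closed jar, 44 mm diameter, 50 mm tall, standing; origin under its centre. Bystander.

How it is judged:
On the way, in this order (a step that is already met when the one before it is completed fails the run):
1. the tray is fully home (within 3 mm of its stop) before the clamp is tightened (value of joint tray below 0.003 m and value of joint spindle below 0.55 rad), for 0.2 s.
2. the wrench clicks: it breaks over by more than 0.05 rad with the spindle at its stop (value of joint click above 0.05 rad and value of joint spindle above 0.92 rad and value of joint tray below 0.003 m), for 0.04 s.
At the end, for the whole second after the job is handed in: The tray is within 3 mm of its stop, the clamp spindle is still tight (above 0.90 of 0.95 rad), and the wrench has sprung back (break-over angle below 0.03 rad) and is at rest (value of joint tray below 0.003 m and value of joint spindle above 0.9 rad and value of joint click below 0.03 rad and not (velocity of joint spindle above 0.05 rad/s)); the robot touches nothing.
It fails at once if the wrench is pushed on past the click (break-over beyond 0.17 rad) (value of joint click above 0.17 rad).
It fails at once if the clamp is tightened while the tray is not home (value of joint spindle above 0.55 rad and value of joint tray above 0.006 m).
It fails at once if the spare phone, the screwdriver or the jar is moved by more than 30 mm (distance of any of spare_phone, driver, flux_jar from where it was at the start of the episode above 0.03 m).
It also fails if it takes over 51 s, if anything falls off the work surface, if the arm or the gripper's body presses on something with over 40 N, if the wrist force passes 120 N, or if a joint passes its speed limit or range.

## Working session

There is one attempt and no reset: what is moved stays moved. The work goes in short steps, Python scripts to look and compute and a shell command to move; the robot and the scene stay as the last step left them, time stands still between calls to the robot, and variables do not carry over. Pictures are saved under pics/ and viewed, at most 10 in all, crops included, and the job is handed in when it is done.

```bash
mkdir -p pics; cat > h.py <<'E'
import numpy as np, cv2
from station import manip
def cap(n,save=None):
    c=manip.capture(n)
    if save: cv2.imwrite('pics/'+save,c['frame'][:,:,::-1])
    return c
def ray(c,u,v,z):
    K,E=c['K'],c['extrinsics']
    d=E[:3,:3]@np.linalg.inv(K)@np.array([u,v,1.]); o=E[:3,3]
    return o+d*(z-o[2])/d[2]
def cloud(c):
    v,u=np.mgrid[:400,:640]; d=c['depth']
    p=np.stack([u,v,np.ones_like(u)],-1)@np.linalg.inv(c['K']).T*d[...,None]
    return p@c['extrinsics'][:3,:3].T+c['extrinsics'][:3,3]
E
python3 - <<'E'
from h import *
for n in('top','scene'):
    c=cap(n,n+'0.png'); np.savez(n+'0.npz',**c); print(n,c['K'].tolist(),c['extrinsics'].round(3).tolist())
print(manip.get_obs())
E
```

```text
top [[376.6743513418423, 0.0, 319.0887903511606], [0.0, 376.6743513418423, 196.27287078979123], [0.0, 0.0, 1.0]] [[-0.009, -0.984, 0.178, 0.369], [-1.0, 0.01, 0.005, -0.03], [-0.006, -0.178, -0.984, 0.948], [0.0, 0.0, 0.0, 1.0]]
scene [[494.8273067948369, 0.0, 314.0854181259682], [0.0, 494.8273067948369, 188.6348855642755], [0.0, 0.0, 1.0]] [[-0.077, 0.792, -0.606, 1.401], [0.997, 0.057, -0.052, 0.048], [-0.007, -0.608, -0.794, 1.214], [0.0, 0.0, 0.0, 1.0]]
{'time': 0.1, 'q': array([ 1.14640894e+00,  1.24484912e-01,  1.65151903e+00,  1.81464034e-05,
        1.36747541e+00, -8.25863228e-02]), 'joint_vel': array([-0.00105164, -0.00079868, -0.00333482, -0.00059948, -0.00157537,
        0.00019356]), 'joint_torque': array([ 2.27974915e-04, -4.24934077e+01, -3.66650784e+01, -1.02468009e-04,
        4.00936944e-03, -2.65962228e-05]), 'eef_pos': array([0.21766299, 0.61190419, 0.23015767]), 'eef_rot': array([-5.34212206e-01, -3.09534050e+00,  2.86146173e-03]), 'wrist_force': array([-0.0502214 ,  0.08862153, -0.62555782]), 'torque': array([0.01706847, 0.00384644, 0.00531668]), 'finger_force': 0.0, 'width': 0.08545155562034001}
```

View pics/top0.png

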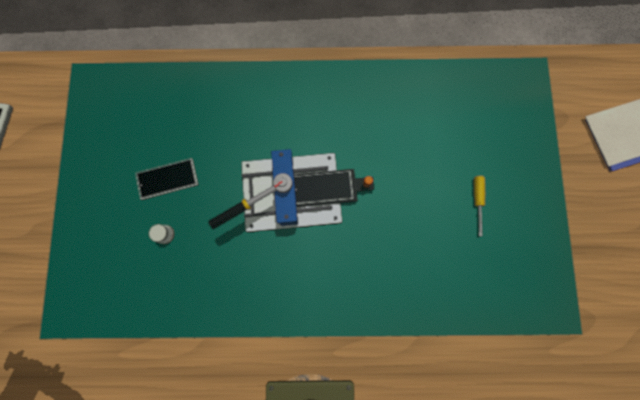

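View pics/scene0.png

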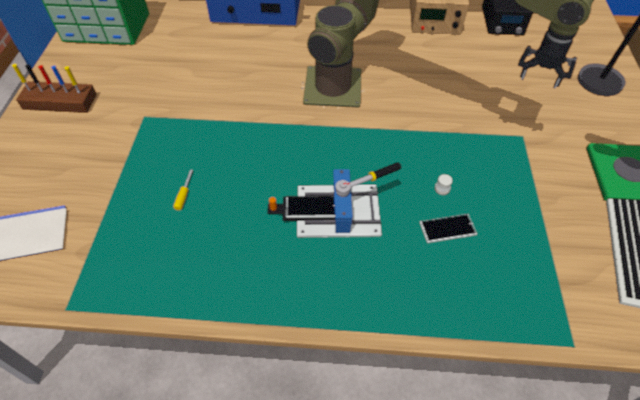

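The top view shows the jig at about (290,190), the orange post at (368,183), the wrench head at (283,183) and the handle running to (212,222). The spare phone is at (166,178), the jar at (161,233) and the driver at (480,205). The scene view agrees.

```bash
python3 - <<'E'
from h import *
for n in('top','scene'):
    c=dict(np.load(n+'0.npz')); P=cloud(c); hsv=cv2.cvtColor(c['frame'],cv2.COLOR_RGB2HSV)
    H,S,V=[hsv[...,i].astype(int) for i in range(3)]
    roi=np.zeros((400,640),bool)
    if n=='top': roi[140:245,200:390]=1
    else: roi[155:245,255:410]=1
    org=roi&(H<15)&(S>150)&(V>80)
    print(n,'orange',org.sum())
    t=org&(P[...,2]>.055)&(P[...,2]<.075); v,u=np.nonzero(t)
    print(' post top',len(u),u.mean(),v.mean(),ray(c,u.mean(),v.mean(),.063), np.median(P[t],0))
    b=roi&(H>100)&(H<125)&(S>130)&(P[...,2]>.085)&(P[...,2]<.1)
    v,u=np.nonzero(b)
    pts=np.array([ray(c,a,bb,.095)[:2] for a,bb in zip(u,v)],np.float32)
    print(' beam',len(u),cv2.minAreaRect(pts*1000),np.median(P[b][:,2]))
    hd=roi&(V<60)&(P[...,2]>.1)&(P[...,2]<.14); v,u=np.nonzero(hd)
    hp=P[hd]; print(' handle',len(u),hp.mean(0),np.median(hp[:,2]))
    pts=np.array([ray(c,a,bb,.122)[:2] for a,bb in zip(u,v)],np.float32); print(cv2.minAreaRect(pts*1000))
    hi=roi&(P[...,2]>.1)&(P[...,2]<.14); 
    q=P[hi]; print(' high all',hi.sum(), q.min(0),q.max(0))
    hh=hi&(S<90)&(V>90); v,u=np.nonzero(hh); pts=np.array([ray(c,a,bb,.125)[:2] for a,bb in zip(u,v)])
    print(' steel',len(u),pts.min(0),pts.max(0))
    red=roi&((H<8)|(H>172))&(S>110)&(P[...,2]>.1); v,u=np.nonzero(red); print(' red',list(zip(u,v))[:20])
    np.save(n+'hi.npy',hi)
    y=roi&(H>18)&(H<32)&(S>150)&(V>100); v,u=np.nonzero(y); print(' yellow',len(u),ray(c,u.mean(),v.mean(),.12),P[y].mean(0))
    r=dict(top=(150,240,200,320),scene=(155,245,255,410))[n]
    cv2.imwrite(f'pics/{n}crop.png',cv2.resize(c['frame'][r[0]:r[1],r[2]:r[3],::-1],None,fx=5,fy=5,interpolation=cv2.INTER_CUBIC))
E
```

```text
top orange 56
 post top 51 368.27450980392155 180.31372549019608 [ 0.56696558 -0.14492861  0.063     ] [ 0.5675319  -0.14445943  0.06274659]
 beam 1048 ((549.7570190429688, 54.23017883300781), (171.163330078125, 47.08342742919922), 4.9070634841918945) 0.09524837506460854
 handle 375 [0.47701943 0.1779154  0.12484086] 0.12510642369999625
((477.55877685546875, 178.35972595214844), (22.241912841796875, 84.63699340820312), 30.370487213134766)
 high all 955 [0.44822907 0.03413239 0.10000832] [0.62612039 0.21837116 0.13552538]
 steel 441 [0.48660026 0.03355568] [0.56965667 0.13775696]
 red [(np.int64(279), np.int64(182)), (np.int64(280), np.int64(182)), (np.int64(279), np.int64(183)), (np.int64(278), np.int64(184)), (np.int64(275), np.int64(185)), (np.int64(276), np.int64(185)), (np.int64(277), np.int64(185)), (np.int64(275), np.int64(186)), (np.int64(276), np.int64(186))]
 yellow 38 [0.50292421 0.137836   0.12      ] [0.50239002 0.13716186 0.12346565]
scene orange 42
 post top 7 273.0 199.42857142857142 [ 0.57062398 -0.14293213  0.063     ] [ 0.56902237 -0.14124576  0.06104558]
 beam 524 ((559.2554321289062, 56.13196563720703), (172.9949493408203, 46.98554611206055), 4.552821159362793) 0.09419455299875201
 handle 179 [0.48570203 0.18030879 0.12279601] 0.12383540713481578
((485.1064758300781, 180.30992126464844), (23.62799644470215, 81.2696533203125), 30.65131950378418)
 high all 591 [0.45281227 0.03346641 0.10013338] [0.62075138 0.22009815 0.13707157]
 steel 306 [0.50556187 0.0337766 ] [0.59026175 0.13317245]
 red []
 yellow 35 [0.50684832 0.13923399 0.12      ] [0.5093143  0.1389744  0.12301969]
```

View pics/topcrop.png

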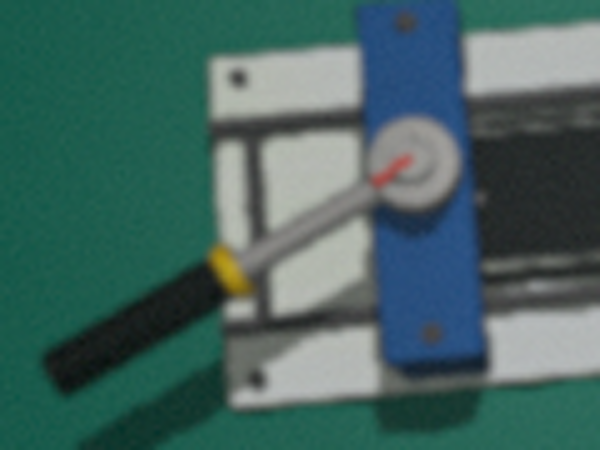

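```bash
R='python3 -m crank'; python3 -m crank '1 17.5 -37.8 0 0 0 -3.3;1 17.5 -37.8 0 0 0 -3.3;1 17.5 -37.8 0 0 0 -3.3;1 17.5 -37.8 0 0 0 -3.3;1 17.5 -37.8 0 0 0 -3.3;1 17.5 -37.8 0 0 0 -3.3;1 17.5 -37.8 0 0 0 -3.3;1 17.5 -37.8 0 0 0 -3.3;1 17.5 -37.8 0 0 0 -3.3;1 17.5 -37.8 0 0 0 -3.3'
python3 -m crank '1 17.5 -37.8 0 0 0 -3.3;1 17.5 -37.8 0 0 0 -3.3;1 17.5 -37.8 0 0 0 -3.3;1 17.5 -37.8 0 0 0 -3.3;1 17.5 -37.8 0 0 0 -3.3;1 17.5 -37.8 0 0 0 -3.3;1 17.5 -37.8 0 0 0 -3.3;1 17.5 -37.8 0 0 0 -3.3;1 17.5 -37.8 0 0 0 -3.3;1 17.5 -37.8 0 0 0 -3.3'
```

```text
time: 1.1
eef_pos: [0.393, 0.2327, 0.231]
eef_rot: [-1.394, -2.815, 0.0]
wrist_force: [1.3, 0.2, -0.3]
width: 0.0854
finger_force: 0.0
time: 2.1
eef_pos: [0.5681, -0.1453, 0.2307]
eef_rot: [-2.137, -2.302, 0.0]
wrist_force: [0.4, -0.4, -0.1]
width: 0.0853
finger_force: 0.0
```

```bash
python3 -m crank '1 0 0 -40 0 0 0;1 0 0 -40 0 0 0;1 0 0 -40 0 0 0;1 0 0 -40 0 0 0;1 0 0 -20 0 0 0;1 0 0 -17 0 0 0;1 0 0 0 0 0 0'; python3 -m crank '0 0 0 0 0 0 0;0 0 0 0 0 0 0;0 0 0 0 0 0 0;0 0 0 0 0 0 0;0 0 0 0 0 0 0;0 0 0 0 0 0 0;0 0 0 0 0 0 0;0 0 0 0 0 0 0'
```

```text
time: 2.8
eef_pos: [0.5651, -0.1427, 0.0306]
eef_rot: [-2.13, -2.3, 0.005]
wrist_force: [-0.2, 0.1, 0.1]
width: 0.0853
finger_force: 0.0
time: 3.6
eef_pos: [0.5692, -0.1438, 0.0355]
eef_rot: [2.133, 2.303, 0.002]
wrist_force: [3.0, 1.6, 4.8]
width: 0.0182
finger_force: 59.0
```

```bash
python3 -m crank '0 -0.7 8 0 0 0 0;0 -0.7 8 0 0 0 0;0 -0.7 8 0 0 0 0;0 -0.7 8 0 0 0 0;0 -0.7 8 0 0 0 0;0 -0.7 8 0 0 0 0;0 -0.7 8 0 0 0 0;0 -0.7 8 0 0 0 0;0 -0.7 8 0 0 0 0;0 -0.7 8 0 0 0 0';  python3 -m crank '0 -0.2 2 0 0 0 0;0 -0.2 2 0 0 0 0;0 0 0 0 0 0 0'
```

```text
time: 4.6
eef_pos: [0.5623, -0.0636, 0.0356]
eef_rot: [2.131, 2.303, 0.002]
wrist_force: [5.2, -2.1, 5.3]
width: 0.0182
finger_force: 59.1
time: 4.9
eef_pos: [0.5619, -0.0593, 0.0355]
eef_rot: [2.132, 2.304, 0.003]
wrist_force: [5.2, 0.4, 6.1]
width: 0.0183
finger_force: 59.1
```

```bash
python3 -m crank '0 -0.1 1.5 0 0 0 0;0 -0.1 1.5 0 0 0 0;0 0 0 0 0 0 0';  python3 -m crank '0 -0.1 1.5 0 0 0 0;0 0 0 0 0 0 0'
```

```text
time: 5.2
eef_pos: [0.5616, -0.0566, 0.0355]
eef_rot: [2.132, 2.304, 0.002]
wrist_force: [3.8, -1.6, 5.2]
width: 0.0185
finger_force: 59.1
time: 5.4
eef_pos: [0.5615, -0.0551, 0.0356]
eef_rot: [2.132, 2.304, 0.002]
wrist_force: [3.9, -0.3, 3.9]
width: 0.0184
finger_force: 59.1
```

```bash
python3 -m crank '0 -0.1 1.5 0 0 0 0;0 0 0 0 0 0 0';  python3 -m crank '0 -0.1 1.5 0 0 0 0;0 0 0 0 0 0 0'
```

```text
time: 5.6
eef_pos: [0.5615, -0.0545, 0.0356]
eef_rot: [2.13, 2.303, 0.0]
wrist_force: [2.9, -4.3, 4.0]
width: 0.0181
finger_force: 59.1
time: 5.8
eef_pos: [0.5615, -0.0545, 0.0356]
eef_rot: [2.128, 2.302, -0.003]
wrist_force: [4.8, -10.2, 4.2]
width: 0.0179
finger_force: 59.0
```

```bash
python3 -m crank '0.6 0 -1 0 0 0 0;1 0 -1 0 0 0 0;1 0 0 0 0 0 0;1 0 0 0 0 0 0;1 0 0 5 0 0 0;1 0 0 35 0 0 0;1 0 0 40 0 0 0;1 0 0 40 0 0 0;1 0 0 40 0 0 0;1 0 0 30 0 0 0'; python3 - <<'E'
from h import *
c=cap('top','top1.png'); P=cloud(c); hsv=cv2.cvtColor(c['frame'],cv2.COLOR_RGB2HSV)
o=(hsv[...,0]<15)&(hsv[...,1]>150)&(P[...,2]>.055)&(P[...,2]<.07)
o[:,:200]=0;o[:,450:]=0
v,u=np.nonzero(o); print(len(u), len(u) and ray(c,u.mean(),v.mean(),.063))
E
python3 -m crank '0 -12 21 0 0 0 2.6;0 -12 21 0 0 0 2.6;0 -12 21 0 0 0 2.6;0 -12 21 0 0 0 2.6;0 -12 21 0 0 0 2.6;0 -12 21 0 0 0 2.6;0 -12 21 0 0 0 2.6;0 -12 21 0 0 0 2.6;0 -12 21 0 0 0 2.6;0 -12 21 0 0 0 2.6'
```

```text
time: 6.8
eef_pos: [0.5605, -0.054, 0.2279]
eef_rot: [2.132, 2.304, 0.003]
wrist_force: [0.3, -0.7, 0.3]
width: 0.0852
finger_force: 0.0
0 0
time: 7.85
eef_pos: [0.4392, 0.1567, 0.2243]
eef_rot: [-1.558, -2.728, -0.0]
wrist_force: [0.9, 0.6, 0.2]
width: 0.0002
finger_force: 0.0
```

Now the post should be visible; I'll check that the tray is home and measure the handle again.

```bash
python3 - <<'E'
from h import *
print(manip.get_obs()['eef_pos'])
for n in ('top','scene'):
    c=cap(n,n+'2.png'); P=cloud(c); hsv=cv2.cvtColor(c['frame'],cv2.COLOR_RGB2HSV)
    o=(hsv[...,0]<15)&(hsv[...,1]>150)&(P[...,2]>.055)&(P[...,2]<.07)
    o[:,:200]=0;o[:,450:]=0;o[:100]=0;o[260:]=0
    v,u=np.nonzero(o); print(n,len(u), len(u) and ray(c,u.mean(),v.mean(),.063))
E
```

```text
[0.43915483 0.1567309  0.22433901]
top 48 [ 0.55866212 -0.05670395  0.063     ]
scene 10 [ 0.56646623 -0.0564659   0.063     ]
```

View pics/top2.png

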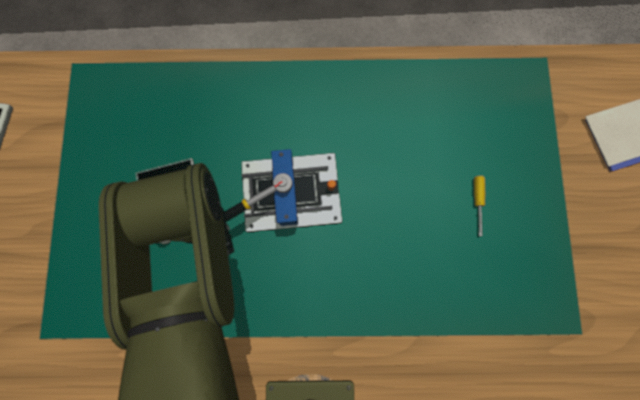

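The tray is home: the post at (332,184) has moved 88.6 mm and stands 111 mm from the portal centre. The gripper is beside the handle on its counter-clockwise side.

```bash
python3 -m crank '0 0 0 -35 0 0 0;0 0 0 -40 0 0 0;0 0 0 -40 0 0 0;0 0 0 -25 0 0 0;0 0 0 0 0 0 0'; python3 -m crank '0 4.3 2.5 0 0 0 0;0 4.3 2.5 0 0 0 0;0 4.3 2.5 0 0 0 0;0 1.7 1 0 0 0 0;0 0 0 0 0 0 0'; python3 -m crank '0 1.7 1 0 0 0 0;0 1.7 1 0 0 0 0;0 0 0 0 0 0 0'
```

```text
time: 8.45
eef_pos: [0.4367, 0.1545, 0.08]
eef_rot: [-1.559, -2.72, 0.01]
wrist_force: [-0.4, -0.7, 0.7]
width: 0.0
finger_force: 0.0
time: 8.95
eef_pos: [0.4555, 0.1647, 0.0853]
eef_rot: [1.56, 2.725, 0.002]
wrist_force: [-1.4, -0.7, 0.3]
width: -0.0001
finger_force: 0.0
time: 9.25
eef_pos: [0.4576, 0.1663, 0.0842]
eef_rot: [-1.56, -2.726, 0.001]
wrist_force: [-2.2, -0.8, 0.4]
width: -0.0002
finger_force: 0.8
```

```bash
python3 - <<'E'
import numpy as np
t=np.radians(np.r_[120.3:79:-4, 78.3:64:-1]); p=144.5*np.c_[np.cos(t+.185),np.sin(t+.185)]
for a,d in zip(np.degrees(t[1:]),np.diff(p,axis=0)): print(a.round(1),d.round(1))
print(p+[552,57])
E
```

```text
116.3 [7.8 6.3]
112.3 [8.3 5.8]
108.3 [8.7 5.2]
104.3 [9.  4.6]
100.3 [9.3 3.9]
96.3 [9.5 3.3]
92.3 [9.7 2.6]
88.3 [9.9 1.9]
84.3 [10.   1.2]
80.3 [10.1  0.5]
78.3 [ 5. -0.]
77.3 [ 2.5 -0.1]
76.3 [ 2.5 -0.1]
75.3 [ 2.5 -0.2]
74.3 [ 2.5 -0.2]
73.3 [ 2.5 -0.2]
72.3 [ 2.5 -0.3]
71.3 [ 2.5 -0.3]
70.3 [ 2.5 -0.4]
69.3 [ 2.5 -0.4]
68.3 [ 2.5 -0.5]
67.3 [ 2.5 -0.5]
66.3 [ 2.5 -0.6]
65.3 [ 2.5 -0.6]
64.3 [ 2.4 -0.6]
[[457.39048768 166.22128995]
 [465.23984374 172.55485834]
 [473.51188656 178.32545507]
 [482.16631558 183.50496639]
 [491.16096729 188.06815822]
 [500.45202066 191.99279916]
 [509.9942106  195.25976876]
 [519.74104852 197.85315065]
 [529.64504881 199.76031016]
 [539.65796017 200.97195579]
 [549.73100071 201.48218452]
 [554.77473845 201.47335681]
 [557.29572359 201.40292695]
 [559.81509559 201.28851056]
 [562.33208705 201.1301425 ]
 [564.84593125 200.927871  ]
 [567.35586245 200.68175767]
 [569.86111611 200.39187749]
 [572.3609291  200.05831876]
 [574.85453996 199.68118307]
 [577.3411891  199.26058532]
 [579.82011907 198.79665361]
 [582.29057476 198.28952927]
 [584.75180365 197.73936677]
 [587.20305602 197.14633369]
 [589.6435852  196.51061068]]
```

```bash
python3 -m crank '0 4 3.2 0 0 0 -2;0 3.8 3.1 0 0 0 -2;0 4.2 2.9 0 0 0 -2;0 4.1 2.9 0 0 0 -2;0 8.7 5.2 0 0 0 -4;0 9 4.6 0 0 0 -4;0 9.3 3.9 0 0 0 -4;0 0 0 0 0 0 0';  python3 -m crank '0 9.5 3.3 0 0 0 -4;0 9.7 2.6 0 0 0 -4;0 9.9 1.9 0 0 0 -4;0 5 0.7 0 0 0 -2;0 5 0.5 0 0 0 -2;0 0 0 0 0 0 0'
```

```text
time: 10.05
eef_pos: [0.5014, 0.1922, 0.0842]
eef_rot: [-2.01, -2.414, 0.001]
wrist_force: [-1.6, -1.0, -0.1]
width: 0.0001
finger_force: 0.6
time: 10.65
eef_pos: [0.5397, 0.2009, 0.084]
eef_rot: [-2.325, -2.112, 0.002]
wrist_force: [-2.1, -0.8, 0.7]
width: 0.0003
finger_force: 1.0
```

Tracking is within 1 mm (handle about 84.3°, stop expected near 74.7°). Next are small steps, watching the force.

```bash
python3 -m crank '0 5 0.3 0 0 0 -2;0 5 0.2 0 0 0 -2;0 2.5 0 0 0 0 -1;0 2.5 0 0 0 0 -1;0 0 0 0 0 0 0'; python3 -m crank '0 2.5 -0.1 0 0 0 -1;0 0 0 0 0 0 0';python3 -m crank '0 2.5 -0.1 0 0 0 -1;0 0 0 0 0 0 0'
```

```text
time: 11.15
eef_pos: [0.5549, 0.2015, 0.0841]
eef_rot: [-2.434, -1.986, 0.001]
wrist_force: [-2.8, -1.3, 1.1]
width: 0.0006
finger_force: 1.2
time: 11.35
eef_pos: [0.5577, 0.2015, 0.0842]
eef_rot: [-2.452, -1.964, 0.0]
wrist_force: [-2.5, -1.3, 0.3]
width: -0.0001
finger_force: 1.2
time: 11.55
eef_pos: [0.5603, 0.2014, 0.0843]
eef_rot: [-2.469, -1.943, 0.0]
wrist_force: [-2.9, -1.5, -1.1]
width: 0.0002
finger_force: 1.2
```

```bash
python3 -m crank '0 2 -0.2 0 0 0 -0.8;0 0 0 0 0 0 0';python3 -m crank '0 2 -0.2 0 0 0 -0.8;0 0 0 0 0 0 0'
```

```text
time: 11.75
eef_pos: [0.5622, 0.2013, 0.0842]
eef_rot: [-2.482, -1.925, 0.0]
wrist_force: [-3.4, -1.3, 0.8]
width: -0.0001
finger_force: 1.5
time: 11.95
eef_pos: [0.5635, 0.2013, 0.084]
eef_rot: [-2.495, -1.907, 0.003]
wrist_force: [-6.1, 0.8, 0.1]
width: 0.0001
finger_force: 2.8
```

```bash
python3 -m crank '0 2 -0.2 0 0 0 -0.8;0 0 0 0 0 0 0'
```

```text
time: 12.15
eef_pos: [0.5647, 0.2013, 0.0837]
eef_rot: [-2.507, -1.888, 0.005]
wrist_force: [-7.2, 0.4, 2.1]
width: -0.0001
finger_force: 4.1
```

```bash
python3 -m crank '0 2 -0.2 0 0 0 -0.8;0 0 0 0 0 0 0'
```

```text
time: 12.35
eef_pos: [0.5667, 0.2011, 0.0837]
eef_rot: [-2.52, -1.871, 0.005]
wrist_force: [-8.1, 1.4, 2.4]
width: -0.0001
finger_force: 4.0
```

```bash
python3 -m crank '0 2 -0.2 0 0 0 -0.8;0 0 0 0 0 0 0'
```

```text
time: 12.55
eef_pos: [0.5687, 0.2009, 0.0837]
eef_rot: [-2.533, -1.853, 0.005]
wrist_force: [-8.2, 1.1, 2.2]
width: 0.0002
finger_force: 3.9
```

```bash
python3 -m crank '0 2 -0.3 0 0 0 -0.8;0 0 0 0 0 0 0'
```

```text
time: 12.75
eef_pos: [0.5708, 0.2006, 0.0838]
eef_rot: [-2.546, -1.836, 0.004]
wrist_force: [-7.8, 0.7, 1.1]
width: -0.0001
finger_force: 3.8
```

```bash
python3 -m crank '0 2 -0.3 0 0 0 -0.8;0 0 0 0 0 0 0'
```

```text
time: 12.95
eef_pos: [0.5728, 0.2003, 0.0838]
eef_rot: [-2.559, -1.818, 0.004]
wrist_force: [-7.1, 0.6, 1.1]
width: -0.0002
finger_force: 3.7
```

```bash
python3 -m crank '0 2 -0.3 0 0 0 -0.8;0 0 0 0 0 0 0'
```

```text
time: 13.15
eef_pos: [0.5749, 0.2, 0.0838]
eef_rot: [-2.572, -1.8, 0.004]
wrist_force: [-7.1, 0.1, 1.9]
width: -0.0002
finger_force: 3.6
```

The force is falling from its 8.2 N peak, so it has broken over (about 0.07 rad). I'll go 2 mm further for margin and check the red marks.

```bash
python3 -m crank '0 2 -0.3 0 0 0 -0.8;0 0 0 0 0 0 0'; python3 - <<'E'
from h import *
c=cap('top'); f=c['frame'][165:205,255:310,::-1]
cv2.imwrite('pics/clk.png',cv2.resize(f,None,fx=10,fy=10,interpolation=cv2.INTER_CUBIC))
E
```

```text
time: 13.35
eef_pos: [0.5769, 0.1997, 0.0838]
eef_rot: [-2.584, -1.782, 0.004]
wrist_force: [-7.9, 0.6, 1.0]
width: -0.0001
finger_force: 3.5
```

View pics/clk.png

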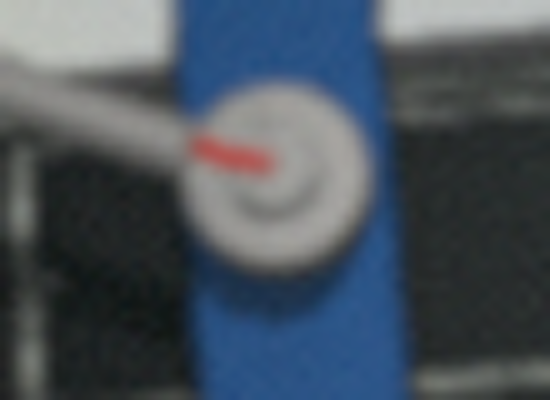

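The spindle's and head's red marks at (205,150) to (270,162) in the crop show a slight kink, consistent with about 0.09 rad. Backing off gently now.

```bash
python3 -m crank '0 -2.5 0.4 0 0 0 1;0 -2.5 0.4 0 0 0 1;0 -2.5 0.3 0 0 0 1;0 -2.5 0.3 0 0 0 1;0 -2.5 0.2 0 0 0 1;0 -2.5 0.1 0 0 0 1;0 -2.5 0 0 0 0 1;0 -5 0 0 0 0 0;0 -10 0 0 0 0 0;0 -10 0 0 0 0 0'; python3 -m crank '0 -10 0 0 0 0 0;0 0 0 30 0 0 0;0 0 0 40 0 0 0;0 0 0 40 0 0 0;0 -30 -20 30 0 0 0;0 -40 0 0 0 0 0;0 -40 0 0 0 0 0;0 -20 0 0 0 0 0;0 0 0 0 0 0 0'; python3 - <<'E'
from h import *
c=cap('top','end.png'); P=cloud(c); hsv=cv2.cvtColor(c['frame'],cv2.COLOR_RGB2HSV)
H,S,V=[hsv[...,i].astype(int) for i in range(3)]
roi=np.zeros((400,640),bool); roi[140:245,200:390]=1
o=roi&(H<15)&(S>150)&(P[...,2]>.055)&(P[...,2]<.07); v,u=np.nonzero(o)
if len(u): print('post',ray(c,u.mean(),v.mean(),.063))
y=roi&(H>18)&(H<32)&(S>150)&(V>100)&(P[...,2]>.1); v,u=np.nonzero(y); print('yellow',len(u),len(u) and ray(c,u.mean(),v.mean(),.12))
h=roi&(V<60)&(P[...,2]>.11)&(P[...,2]<.14); v,u=np.nonzero(h)
if len(u): p=np.array([ray(c,a,b,.122) for a,b in zip(u,v)]).mean(0); print('handle',len(u),p,np.arctan2(p[1]-.0545,p[0]-.550))
E
```

```text
time: 14.4
eef_pos: [0.5355, 0.201, 0.0846]
eef_rot: [2.472, 1.938, 0.002]
wrist_force: [-0.3, -0.1, -0.1]
width: 0.0
finger_force: 0.0
time: 15.3
eef_pos: [0.3935, 0.181, 0.2242]
eef_rot: [2.471, 1.94, 0.002]
wrist_force: [-0.1, 0.1, -0.7]
width: 0.0
finger_force: 0.0
post [ 0.55901986 -0.05670925  0.063     ]
yellow 39 [0.57399805 0.14938826 0.12      ]
handle 344 [0.58437725 0.19550433 0.122     ] 1.3316587543098006
```

View pics/end.png

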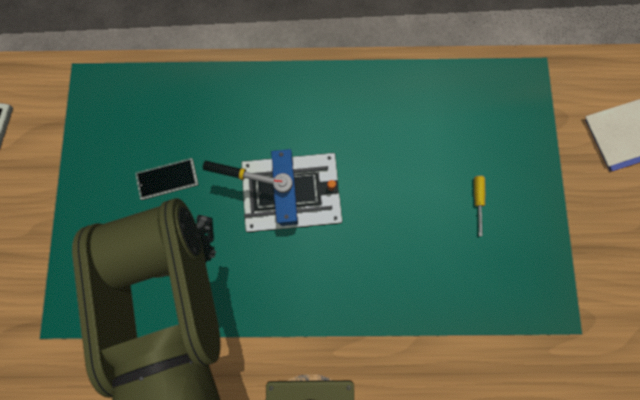

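The tray is home with the post at (332,184). The handle runs from (205,165) to (283,183), about 0.03 rad short of the stop by camera, which is within the error. A light touch below click force will check that the spindle is really on its stop.

```bash
python3 -m crank '0 40 0 0 0 0 0;0 40 0 0 0 0 0;0 40 10 0 0 0 0;0 12 10 -20 0 0 0;0 0 0 -40 0 0 0;0 0 0 -40 0 0 0;0 0 0 -40 0 0 0;0 10 0 0 0 0 0;0 10 0 0 0 0 0;0 0 0 0 0 0 0'; python3 -m crank '0 5 0 0 0 0 0;0 3 0 0 0 0 0;0 0 0 0 0 0 0'
```

```text
time: 16.35
eef_pos: [0.5517, 0.2014, 0.0876]
eef_rot: [2.471, 1.936, 0.008]
wrist_force: [0.7, -0.1, -0.2]
width: -0.0
finger_force: 0.0
time: 16.65
eef_pos: [0.5568, 0.2012, 0.0858]
eef_rot: [2.471, 1.938, 0.004]
wrist_force: [-0.6, 0.4, 0.1]
width: 0.0002
finger_force: 0.0
```

```bash
python3 -m crank '0 2 0 0 0 0 0;0 0 0 0 0 0 0'; python3 -m crank '0 1.5 0 0 0 0 0;0 0 0 0 0 0 0'; python3 -m crank '0 1.5 0 0 0 0 0;0 0 0 0 0 0 0'
```

```text
time: 16.85
eef_pos: [0.5578, 0.201, 0.0846]
eef_rot: [2.472, 1.939, 0.001]
wrist_force: [-0.2, -0.5, 0.0]
width: 0.0003
finger_force: 0.0
time: 17.05
eef_pos: [0.5592, 0.201, 0.0843]
eef_rot: [-2.472, -1.939, 0.0]
wrist_force: [-0.6, 0.1, -0.2]
width: 0.0001
finger_force: 0.0
time: 17.25
eef_pos: [0.5607, 0.201, 0.0842]
eef_rot: [-2.472, -1.939, 0.0]
wrist_force: [-0.4, 0.4, 0.2]
width: 0.0002
finger_force: 0.1
```

First contact is at x ≈ 0.561, with the stop contact at about 0.563. The spindle is therefore within about 0.015 rad of its stop, so I'll retreat and hand in.

```bash
python3 -m crank '0 -3 0 0 0 0 0;0 -10 0 0 0 0 0;0 -15 0 0 0 0 0;0 -10 0 0 0 0 0;0 0 0 40 0 0 0;0 0 0 40 0 0 0;0 0 0 40 0 0 0;0 -30 0 20 0 0 0;0 0 0 0 0 0 0;0 0 0 0 0 0 0'; python3 - <<'E'
from h import *
print(manip.get_obs()['wrist_force'],manip.finish_job())
E
```

```text
time: 18.25
eef_pos: [0.4923, 0.2011, 0.2246]
eef_rot: [2.471, 1.939, 0.002]
wrist_force: [0.2, -0.3, -1.5]
width: -0.0
finger_force: 0.0
the job is handed in; nothing more can be done
[ 0.18863807 -0.2500832  -1.48294376] None
```

I handed the job in at 18.3 s, with no verdict returned: the tray is home, the wrench clicked to about 0.09 rad and was released, the spindle is within about 0.015 rad of its stop, and I saw none of the loose items move.

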